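# Load the film unwinder and start its brake screw

## Robot

A 6-joint arm with a two-finger parallel gripper is mounted at the origin on a cart in front of the work surface, level with it; the furniture and walls round the work are solid. World frame = base frame: x ahead of the robot, y to its left, z up, the work surface at z = 0. Lengths are in mm, angles in rad, forces in N, time in s.
With the tool pointing down it reaches from about 350 to 775 mm from the base axis. Payload 7.3 kg.
Tool frame: the origin (TCP) lies on the centre line of the jaws, within the pads' length; the fingertips stand 17 mm ahead of it and the grasp point (between the pads) lies 2 mm behind it; z points along the fingers, y is the line along which they close (so a half turn about z gives the same grasp; the last joint's range is limited). The gripper opens to 92 mm and grips with 3 to 60 N. Pads are 19 mm wide; open, the fingers measure 130 mm over their backs; the gripper's body (75 mm by 190 mm) begins 47 mm behind the grasp point.
Start: joints at [1.094, 0.342, 1.524, -0, 1.275, -0.146], TCP at [170.505, 496.559, 243.741] pointing down, gripper open.
Joint ranges: [-2.53, 2.53], [-0.77, 2.02], [0.04, 2.7], [-1, 4.14], [0.28, 2.66], [-3.11, 3.11]. Speed limits (rad/s): [2.57, 2.57, 3.14, 3.14, 3.14, 3.14].

## Interface

Orientations are given as [roll, pitch, yaw] about the fixed x, y, z axes, in that order (R = Rz(yaw) Ry(pitch) Rx(roll)).
In Python, from plant import bot gives the robot as it stands. The module is installed in compiled form; this text tells all that it offers.
- The arm moves only by the shell command python3 -m pendant 'ROWS'. ROWS is JSON, a list of rows, each a list of 3 entries, a list of its own where there are three numbers: the shift along the world's x, y, z as a fraction of full scale, then the turn, a rotation vector about the world's x, y, z as a fraction of full scale, then the opening, from -1 (shut) to 1 (fully open), so that 0 is half open. In form: [[[tx, ty, tz], [rx, ry, rz], claw], ...]. A call has exactly 10 rows; each row shifts and turns the commanded pose from where the row before left it; what a row does not reach is not made up. Full scale, the value 1, is 30 mm for a shift and 0.12 rad for a turn. A row lasts 1/12 s, in which the tool goes at most 41.7 mm and 7.16 degrees, less where a joint would pass 70% of its speed; a pose out of reach is approached as far as the arm can. A call with a number of a shift or a turn outside -1 to 1 is refused whole. A call with a gripper value outside its range is refused whole. The fingers move at their own pace and stop on an object; the grip force is fixed at half the most. Time passes only in rows, so rows that do not move let the fingers close, or fill a call up. It gives the time, the measured TCP pose, the force, the opening and the grip force at its end, in the units of the state.
- bot.get_obs(): the state, without advancing time (a new reading comes with each control period).
- bot.capture(name): name is "scene" or "top" or "wrist"; returns the picture (384x512x3 uint8, blue, green, red); there is no depth.
- bot.camera_params(name): a dict with "fovy" (degrees; the focal length in pixels is half the picture's height over the tangent of half this angle, whatever the lens; pixels are square), "cx", "cy" (the principal point, pixels), "camera_from_world" (4x4, takes a point from world to camera coordinates). Camera axes: x right, y down, z forward; pixel columns grow to the right and rows downward; lengths in mm; the calibration is good to about 2 mm. A picture is of the moment at which its call begins: read the wrist's pose just before it. camera_params takes no time and is no camera call; for the wrist camera it gives the pose at the moment of the call.
- bot.close_job(): hands the job in; it is judged then, once.
The state is a dict: "time": time; "joint_positions": joint angles; "dq": joint speeds; "tau": joint torques, N m; "tool_pos": TCP position; "tcp_rot": TCP orientation; "contact_force": force on the tool from outside, world axes, zero at the start; "moment": the same for the moment, N m; "grip_width": finger opening in mm; "finger_force": force on a finger pad.
Only numpy, scipy, OpenCV 4.12 (cv2) and the standard library are available. Lean on these libraries where they do the work, as an engineer would, in place of code of your own. Each camera call takes 0.05 s, during which the arm holds its last target. There are 200 camera calls.

## Task

Put the roll of lid film over the upright spindle of the grey unwinder stand, right down on its seat, and let go of it. Then start the brake screw beside it by its crank: turn the crank backward (anticlockwise from above) until the screw drops as the thread lets go, then forward (clockwise) one full turn from there, never forcing it forward before the drop. Finish still gripping the black crank handle with the screw held there, and leave the cup, the tape measure and the spanner alone.

Things in the scene. Friction and masses are not known exactly. Their poses are not given: they have to be found in the camera images.
- roll_center (a point): Centre (half-way up) of the loose upright roll of pale film: film 54 mm in diameter and 66 mm high on a brown cardboard core 38 mm in diameter and 80 mm high; the core sticks out 7 mm at each end; the origin is 40 mm above the underside. Bore 30 mm, right through. 0.1 to 0.2 kg. Its z axis is the roll's axis. Grip round the film from above.
- stand: Fixed unwinder stand with a grey base plate 100 x 270 x 12 mm; origin under its centre. Its y axis runs along the plate from the spindle (75 mm to -y) to the brake screw in a blue block (75 mm to +y). Beside the spindle, 31 mm from its axis toward the screw, stands a rubber brake pad, its top 32 mm above the worktop.
- spindle_seat (a point): Point on the axis of the upright aluminium spindle, on its seat disc (64 mm in diameter), 16 mm above the worktop, where the underside of the roll comes to rest. The spindle is 26 mm in diameter, straight for 46 mm above the seat, then tapers to 10 mm; its tip is 59 mm above the seat. Axes as the stand's.
- screw_axis (a point): Point on the vertical axis of the brake screw, at the top of its fixed steel boss, 55 mm above the worktop. Axes as the stand's (y points away from the spindle). The screw turns about and slides along this axis.
- sleeve_mid (a point): Centre of the black crank handle, an upright cylinder 20 mm in diameter, 44 mm high, on the crank arm 30 mm from the screw's axis; about 112 mm above the worktop at the start. It spins freely on its pin and rides on a soft spring 5 mm above the arm, free to slide up 13 mm: held at constant height, it lets the screw sink below it. Moving it round the axis turns the screw.
- screw (a joint): Turn of the screw, rad, growing clockwise from above (forward, in). At 0 the crank arm points along the stand's +y; at v it is turned v clockwise from there. Starts at 0.5 to 1.2, resting loose on top of the thread; turned forward from there it jams near 1.8. The thread begins at 0: turned back past it, the screw drops at about -0.1. Turning takes about 1 N at the handle.
- screw_depth (a joint): How far the screw has sunk, m. 0 to 0.0015 while it rests loose on the thread, 0.006 after the drop; then it sinks 6 mm for each forward turn (0.012 after one turn). It sinks by its own weight (0.35 kg).
- cup: Small sealed sample cup with a blue lid, 68 mm in diameter and 57 mm high, origin at the centre of its underside. Leave alone.
- tape_rule: Yellow tape measure, 36 x 86 x 62 mm high, origin under its centre. Leave alone.
- spanner: Steel spanner lying flat, 38 x 218 x 8 mm, origin under its centre. Leave alone.
There are look-alikes about, which are no part of the job. What is shaped like the part that bears roll_center but purple or yellow is not meant.

How it is judged (in metres and radians):
On the way, in this order (a step that is already met when the one before it is completed fails the run):
1. the film roll stands on the spindle's seat, let go (horizontal distance between roll_center and spindle_seat below 0.005 m and z of roll_center in the frame of spindle_seat below 0.044 m and angle between roll_center's own z axis and vertical below 0.1 rad and contact force between the fingers and roll below 0.1 N), for 0.2 s.
2. the screw has been turned backward and has dropped into the thread (value of joint screw_depth above 0.0045 m and value of joint screw below 0.2 rad), for 0.1 s.
At the end, for the whole second after the job is handed in: The fingers still grip the crank handle (over 3 N); screw between 5.1 and 7.1 rad, one turn past the drop, and sunk over 10 mm; the roll on the spindle seat (within 5 mm of the axis, underside within 4 mm of the seat, upright within 0.1 rad) (value of joint screw between 5.1 and 7.1 rad and value of joint screw_depth above 0.01 m and contact force between the fingers and sleeve above 3 N and horizontal distance between roll_center and spindle_seat below 0.005 m and z of roll_center in the frame of spindle_seat below 0.044 m and angle between roll_center's own z axis and vertical below 0.1 rad); the arm keeps its last pose, push and grip.
It fails at once if the screw is forced forward before it has dropped (value of joint screw above 2.2 rad and value of joint screw_depth below 0.0045 m).
It fails at once if the screw is turned well over one turn in (value of joint screw above 7.5 rad).
It fails at once if the cup, the tape measure or the spanner is disturbed (distance of any of cup, tape_rule, spanner from where it was at the start of the episode above 0.02 m).
It also fails if it takes over 66 s, if anything falls off the work surface, if the arm or the gripper's body presses on something with over 40 N, if the wrist force passes 120 N, or if a joint passes its speed limit or range.

## Working session

There is one attempt and no reset: what is moved stays moved. The work goes in short steps, Python scripts to look and compute and a shell command to move; the robot and the scene stay as the last step left them, time stands still between calls to the robot, and variables do not carry over. Pictures are saved under pics/ and viewed, at most 10 in all, crops included, and the job is handed in when it is done.

```bash
mkdir -p pics; cat > h.py <<'E'
import numpy as np, cv2
from plant import bot
def ray(P,u,v,z,):
    f=192/np.tan(np.radians(P["fovy"])/2); T=np.array(P["camera_from_world"])
    d=T[:3,:3].T@np.array([(u-P["cx"])/f,(v-P["cy"])/f,1]); o=-T[:3,:3].T@T[:3,3]
    return o+d*(z-o[2])/d[2]
def proj(P,p):
    f=192/np.tan(np.radians(P["fovy"])/2); T=np.array(P["camera_from_world"])
    c=T[:3,:3]@np.array(p)+T[:3,3]; return c[:2]/c[2]*f+[P["cx"],P["cy"]]
E
python3 - <<'E'
from h import *
a=bot.capture("scene");b=bot.capture("top")
cv2.imwrite("pics/scene.png",a);cv2.imwrite("pics/top.png",b)
for n in("scene","top","wrist"):
    P=bot.camera_params(n);print(n,P["fovy"],P["cx"],P["cy"],np.round(P["camera_from_world"],3).tolist())
print(bot.get_obs())
E
```

```text
scene 55.36279352792531 261.1377056306734 194.02669656908714 [[0.799, -0.601, -0.012, -444.613], [-0.423, -0.548, -0.722, 315.145], [0.427, 0.582, -0.692, 1040.955], [0.0, 0.0, 0.0, 1.0]]
top 48.32123058420145 250.01345520662716 184.9187638822549 [[-0.025, -1.0, 0.006, 17.674], [-0.995, 0.024, -0.099, 584.144], [0.099, -0.009, -0.995, 1209.18], [0.0, 0.0, 0.0, 1.0]]
wrist 71.65309909640906 255.14690746376647 191.17039864379376 [[0.325, 0.946, -0.001, -524.292], [0.902, -0.31, 0.3, -35.626], [0.283, -0.098, -0.954, 391.282], [0.0, 0.0, 0.0, 1.0]]
{'time': 0.1, 'joint_positions': array([ 1.09398087e+00,  3.42650038e-01,  1.52491728e+00, -4.15485997e-06,
        1.27536177e+00, -1.46011006e-01]), 'dq': array([-0.00047183,  0.00051   , -0.00279548, -0.00046455,  0.00134919,
       -0.0003855 ]), 'tau': array([ 1.06136962e-03, -4.32003629e+01, -2.44694334e+01,  7.18635810e-02,
        5.25584165e-02, -4.30656598e-05]), 'tool_pos': array([170.35587552, 496.24638556, 243.11746105]), 'tcp_rot': array([-3.14026986e+00, -1.90510701e-04,  2.81078929e+00]), 'contact_force': array([-0.15749573,  0.57536533,  0.25657797]), 'moment': array([ 0.01773996, -0.0288113 , -0.01016511]), 'finger_force': 0.0, 'grip_width': 91.76223513145153}
```

View pics/scene.png

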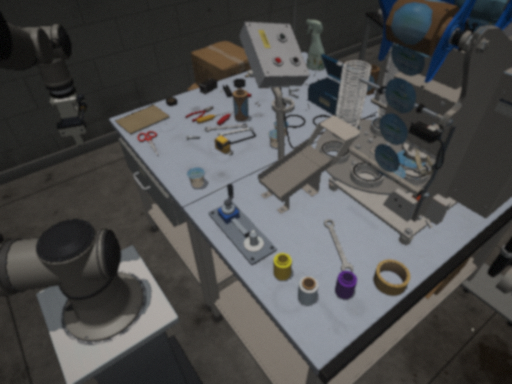

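View pics/top.png

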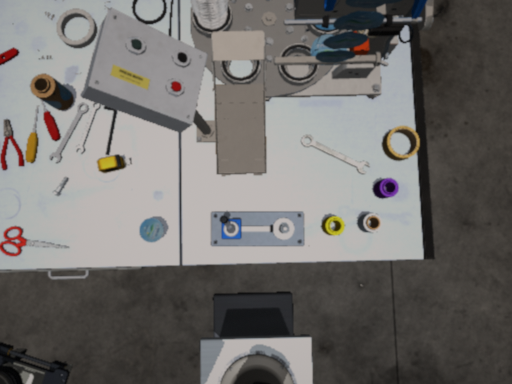

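The scene shows three rolls. In the top view, the pale one is at (370,222), with the yellow at (333,225) and the purple at (387,187) as look-alikes; in the scene view they are at (308,287), (283,264) and (346,284). The pale one fits the description. The stand is at top (257,229), with the spindle at (284,229) and the screw block at (231,229). The tan ring at (403,142) is something else. I'll check this in a close crop.

```bash
python3 - <<'E'
from h import *
b=cv2.imread("pics/top.png")[180:260,200:400]
cv2.imwrite("pics/c1.png",cv2.resize(b,None,fx=4,fy=4,interpolation=cv2.INTER_CUBIC))
P=bot.camera_params("top")
for n,u,v,z in [("roll",370,222,80),("yel",333,225,80),("pur",387,187,80),("spTip",284,229,75),("blk",231,229,50),("handle",226,217,134),("pl",212,213,12),("pl",303,213,12),("pl",303,245,12),("pl",211,246,12)]:print(n,ray(P,u,v,z).round())
E
```

```text
roll [ 469. -324.   80.]
yel [ 463. -222.   80.]
pur [ 564. -376.   80.]
spTip [455. -87.  75.]
blk [459.  60.  50.]
handle [491.  69. 134.]
pl [507. 116.  12.]
pl [ 500. -149.   12.]
pl [ 408. -146.   12.]
pl [411. 120.  12.]
```

View pics/c1.png

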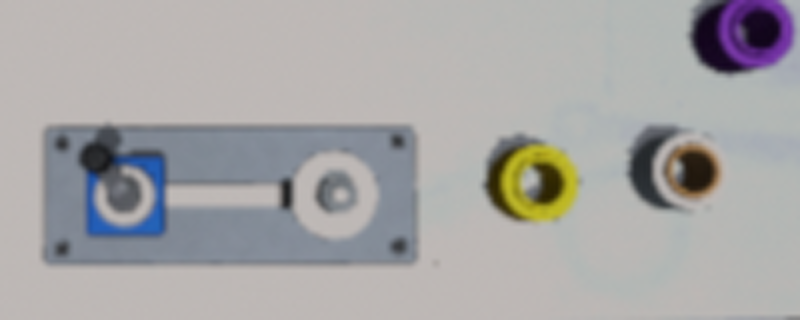

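The crop confirms it: the pale roll with a brown core has its core top at crop (693,171), which is top-view (373.2,222.7). The handle top is at crop (97,157) and the spindle tip at (337,192). The tan ring, purple roll and yellow roll are rejected. I'm moving over the roll now, with the jaws closing along world x.

```bash
A='[[0.83,-1,0],[0,0,-1],1]'; python3 -m pendant '[[[0.83,-1,0],[0,0,-1],1],[[0.83,-1,0],[0,0,-1],1],[[0.83,-1,0],[0,0,-1],1],[[0.83,-1,0],[0,0,-1],1],[[0.83,-1,0],[0,0,-1],1],[[0.83,-1,0],[0,0,-1],1],[[0.83,-1,0],[0,0,-1],1],[[0.83,-1,0],[0,0,-1],1],[[0.83,-1,0],[0,0,-1],1],[[0.83,-1,0],[0,0,-1],1]]'
python3 -m pendant '[[[0.1,-1,0],[0,0,-0.34],1],[[0.1,-1,0],[0,0,0],1],[[0.1,-1,0],[0,0,0],1],[[0.1,-1,0],[0,0,0],1],[[0.1,-1,0],[0,0,0],1],[[0.1,-1,0],[0,0,0],1],[[0.1,-1,0],[0,0,0],1],[[0.1,-1,0],[0,0,0],1],[[0.1,-1,0],[0,0,0],1],[[0.1,-1,0],[0,0,0],1]]'
python3 - <<'E'
from h import *
o=bot.get_obs();print(o["tool_pos"],o["tcp_rot"])
P=bot.camera_params("wrist");b=bot.capture("wrist");cv2.imwrite("pics/w1.png",b)
print(np.round(P["camera_from_world"],4).tolist())
import json;json.dump({k:np.array(v).tolist() for k,v in P.items()},open("w1.json","w"))
T=bot.camera_params("top")
q=lambda u,v,z:ray(T,200+u/4,180+v/4,z).round(1)
print("roll",q(693,171,80),"handle",q(97,157,134),"tip",q(337,192,75),[q(*c,12) for c in((43,127),(417,129),(415,263),(43,263))])
E
```

```text
time: 0.93
tool_pos: [420.2, 194.8, 243.6]
tcp_rot: [-3.141, 0.0, 1.605]
contact_force: [1.1, 1.5, 0.7]
grip_width: 92.0
finger_force: 0.0
time: 1.77
tool_pos: [449.2, -104.9, 243.5]
tcp_rot: [-3.141, -0.0, 1.57]
contact_force: [0.0, 0.2, -0.4]
grip_width: 91.8
finger_force: 0.0
[ 449.18258617 -104.87186464  243.50513228] [-3.14114194e+00 -2.88407043e-04  1.56987587e+00]
[[1.0, -0.0017, -0.0022, -447.7146], [-0.0009, -0.9538, 0.3005, -136.6571], [-0.0026, -0.3005, -0.9538, 360.4445], [0.0, 0.0, 0.0, 1.0]]
roll [ 466.5 -332.8   80. ] handle [485.   74.2 134. ] tip [458.2 -87.6  75. ] [array([510.3, 119.6,  12. ]), array([ 502.2, -152.9,   12. ]), array([ 405.5, -147.8,   12. ]), array([412.2, 121.1,  12. ])]
```

View pics/w1.png

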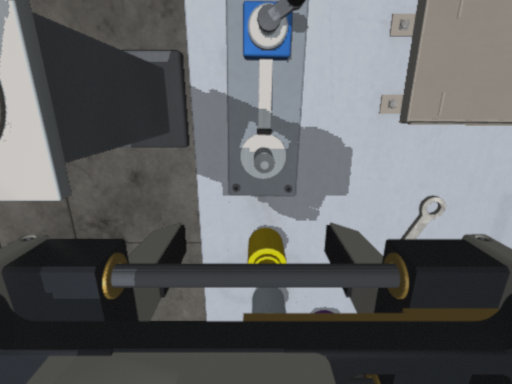

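The wrist view shows the spindle seat disc at (264,156) with its tip near (264,163). The brake screw boss is around (268,27), the rubber pad at (264,131), and the yellow roll is under the gripper at (267,258).

```bash
python3 - <<'E'
from h import *
import json
P=json.load(open("w1.json"))
for n,u,v,z in [("seat",264,156,16),("boss",269,27,55),("tip",264,163,75),("cornL",225,195,12),("cornR",296,195,12),("yellow",267,258,80)]:print(n,ray(P,u,v,z).round(1))
b=cv2.imread("pics/w1.png")[0:200,210:330]
cv2.imwrite("pics/c2.png",cv2.resize(b,None,fx=3,fy=3,interpolation=cv2.INTER_CUBIC))
E
python3 -m pendant '[[[0.07,-1,0],[0,0,0],1],[[0.07,-1,0],[0,0,0],1],[[0.07,-1,0],[0,0,0],1],[[0.07,-1,0],[0,0,0],1],[[0.07,-1,0],[0,0,0],1],[[0,0,0],[0,0,0],1],[[0,0,0],[0,0,0],1],[[0,0,0],[0,0,0],1],[[0,0,0],[0,0,0],1],[[0,0,0],[0,0,0],1]]'
python3 - <<'E'
from h import *
import json
P=bot.camera_params("wrist");b=bot.capture("wrist");cv2.imwrite("pics/w2.png",b)
json.dump({k:np.array(v).tolist() for k,v in P.items()},open("w2.json","w"))
print(bot.get_obs()["tool_pos"], [proj(P,p).round() for p in ((466.5,-332.8,80),(466,-332,7),(463,-222,80))])
E
```

```text
seat [459.9 -87.4  16. ]
boss [463.   60.4  55. ]
tip [458.2 -85.3  75. ]
cornL [ 403.1 -145.8   12. ]
cornR [ 507.6 -145.9   12. ]
yellow [ 463.  -209.7   80. ]
time: 2.65
tool_pos: [460.0, -252.2, 243.9]
tcp_rot: [-3.142, -0.0, 1.571]
contact_force: [-0.4, 1.3, 0.2]
grip_width: 92.4
finger_force: 0.0
[ 460.13281773 -252.37021628  243.92833924] [array([261., 241.]), array([260., 218.]), array([259., 155.])]
```

View pics/c2.png

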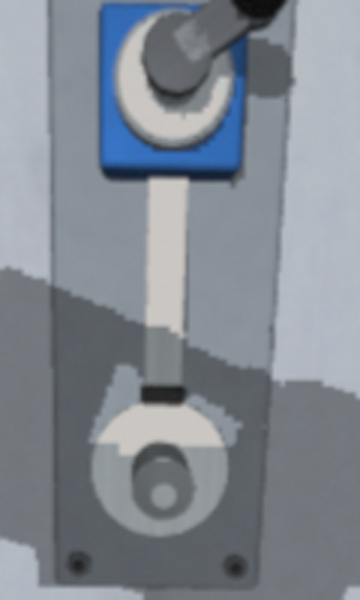

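This crop shows the seat disc at (160,468), the spindle tip at (163,496) and the boss at about (173,80), with the arm pointing to +x+y. Next I'll look at the roll.

View pics/w2.png

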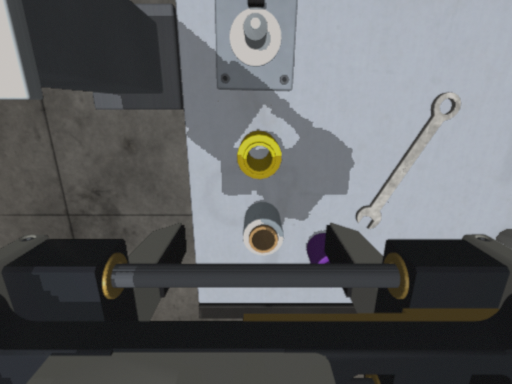

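The wrist view shows the pale roll's core top at (263.5,239), the seat disc at (255.5,37) with the spindle tip at about (255.5,22), and the spanner well off to the right.

```bash
python3 - <<'E'
from h import *
import json
P=json.load(open("w2.json"))
for n,u,v,z in [("seat",255.5,37,16),("tip",255.5,22,75),("roll",263.5,239,80),("cornL",216,88,12),("cornR",293,90,12)]:print(n,ray(P,u,v,z).round(1))
E
```

```text
seat [459.  -87.7  16. ]
tip [459.  -87.4  75. ]
roll [ 469.3 -329.7   80. ]
cornL [ 407.4 -146.    12. ]
cornR [ 508.1 -148.4   12. ]
```

```bash
python3 -m pendant '[[[0.1,-0.88,0],[0,0,0],1],[[0.1,-0.88,0],[0,0,0],1],[[0.1,-0.87,0],[0,0,0],1],[[0,0,-0.9],[0,0,0],1],[[0,0,-1],[0,0,0],1],[[0,0,-1],[0,0,0],1],[[0,0,-1],[0,0,0],1],[[0,0,-1],[0,0,0],1],[[0,0,-1],[0,0,0],1],[[0,0,-0.6],[0,0,0],1]]'
python3 -m pendant '[[[0,0,0],[0,0,0],-0.2],[[0,0,0],[0,0,0],-0.2],[[0,0,0],[0,0,0],-0.2],[[0,0,0],[0,0,0],-0.2],[[0,0,0],[0,0,0],-0.2],[[0,0,0],[0,0,0],-0.2],[[0,0,0],[0,0,0],-0.2],[[0,0,0],[0,0,0],-0.2],[[0,0,0],[0,0,0],-0.2],[[0,0,0],[0,0,0],-0.2]]'
```

```text
time: 3.53
tool_pos: [468.2, -330.6, 45.9]
tcp_rot: [-3.139, -0.002, 1.571]
contact_force: [-0.6, 0.6, -0.7]
grip_width: 92.1
finger_force: 0.0
time: 4.37
tool_pos: [469.5, -332.7, 49.8]
tcp_rot: [3.14, 0.001, 1.57]
contact_force: [0.5, 1.1, 6.2]
grip_width: 52.7
finger_force: 30.0
```

```bash
python3 -m pendant '[[[0,0,0.6],[0,0,0],-0.2],[[0,0,1],[0,0,0],-0.2],[[0,0,1],[0,0,0],-0.2],[[0,0,1],[0,0,0],-0.2],[[0,0.5,0.4],[0,0,0],-0.2],[[-0.05,1,0],[0,0,0],-0.2],[[-0.05,1,0],[0,0,0],-0.2],[[-0.05,1,0],[0,0,0],-0.2],[[-0.05,1,0],[0,0,0],-0.2],[[-0.05,1,0],[0,0,0],-0.2]]'
python3 -m pendant '[[[-0.05,1,0],[0,0,0],-0.2],[[-0.05,1,0],[0,0,0],-0.2],[[-0.05,0.57,0],[0,0,0],-0.2],[[0,0,0],[0,0,0],-0.2],[[0,0,0],[0,0,0],-0.2],[[0,0,0],[0,0,0],-0.2],[[0,0,0],[0,0,0],-0.2],[[0,0,0],[0,0,0],-0.2],[[0,0,0],[0,0,0],-0.2],[[0,0,0],[0,0,0],-0.2]]'
python3 - <<'E'
from h import *
import json
P=bot.camera_params("wrist");b=bot.capture("wrist");s=bot.capture("scene")
json.dump({k:np.array(v).tolist() for k,v in P.items()},open("w3.json","w"))
cv2.imwrite("pics/w3raw.png",b)
cv2.imwrite("pics/w3.png",np.hstack([cv2.resize(b[:300,180:340],None,fx=2.4,fy=2,interpolation=2),cv2.resize(s[160:310,190:310],None,fx=3.3,fy=4,interpolation=2)]))
E
```

```text
time: 5.2
tool_pos: [460.8, -165.9, 168.4]
tcp_rot: [-3.141, -0.0, 1.57]
contact_force: [0.3, 0.2, -1.4]
grip_width: 52.3
finger_force: 30.0
time: 6.03
tool_pos: [457.0, -90.8, 168.6]
tcp_rot: [-3.141, -0.0, 1.569]
contact_force: [-0.8, 0.6, -1.6]
grip_width: 52.6
finger_force: 30.0
```

View pics/w3.png

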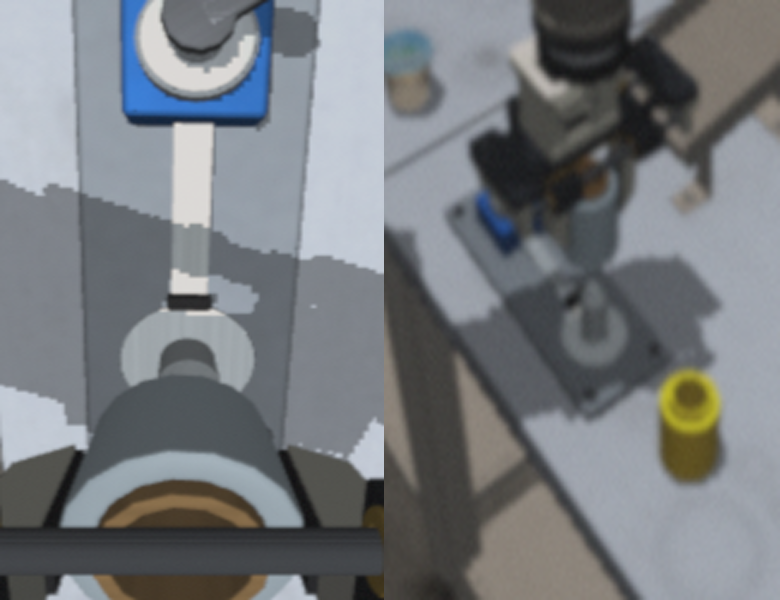

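Left panel: the seat disc spans x 121–254 (centre 187.5, so u=258.1), with its far edge at y=308 (v=154). The roll's core spans 102–264 (centre 183, u=256.3). The roll hides the spindle tip. The right panel shows the roll hanging above the spindle.

```bash
python3 - <<'E'
from h import *
import json
P=json.load(open("w3.json"))
for n,u,v,z in [("seat x",258.1,179,16),("spin x",258.1,176,70),("seat +y edge",258.1,154,16),("core x",256.3,265,199),("film top edge back",256.3,226,192),("core back",256.3,240,199),("boss",262,19,55)]:print(n,ray(P,u,v,z).round(1))
print("seat far edge if at -87.5:",proj(P,(459,-55.5,16)))
E
```

```text
seat x [459.  -86.5  16. ]
spin x [458.5 -69.3  70. ]
seat +y edge [458.9 -57.9  16. ]
core x [456.5 -80.1 199. ]
film top edge back [456.5 -63.1 192. ]
core back [456.5 -66.9 199. ]
boss [461.7  61.4  55. ]
seat far edge if at -87.5: [258.15789471 151.80772373]
```

```bash
python3 -m pendant '[[[0.07,0,-0.7],[0,0,0],-0.2],[[0,0,-0.5],[0,0,0],-0.2],[[0,0,-0.2],[0,0,0],-0.2],[[0,0,-0.15],[0,0,0],-0.2],[[0,0,-0.15],[0,0,0],-0.2],[[0,0,-0.15],[0,0,0],-0.2],[[0,0,-0.1],[0,0,0],-0.2],[[0,0,-0.05],[0,0,0],-0.2],[[0,0,0],[0,0,0],-0.2],[[0,0,0],[0,0,0],-0.2]]'
```

```text
time: 6.97
tool_pos: [459.2, -90.3, 108.9]
tcp_rot: [3.141, 0.0, 1.57]
contact_force: [1.0, 0.3, -2.3]
grip_width: 52.6
finger_force: 30.0
```

```bash
python3 -m pendant '[[[0,0,-0.2],[0,0,0],-0.2],[[0,0,-0.2],[0,0,0],-0.2],[[0,0,-0.2],[0,0,0],-0.2],[[0,0,-0.2],[0,0,0],-0.2],[[0,0,-0.2],[0,0,0],-0.2],[[0,0,-0.2],[0,0,0],-0.2],[[0,0,-0.1],[0,0,0],-0.2],[[0,0,0],[0,0,0],-0.2],[[0,0,0],[0,0,0],-0.2],[[0,0,0],[0,0,0],-0.2]]'
```

```text
time: 7.8
tool_pos: [459.3, -90.3, 69.9]
tcp_rot: [3.141, 0.0, 1.57]
contact_force: [-0.1, -0.7, -2.4]
grip_width: 52.8
finger_force: 30.0
```

Threaded with no contact. I'll lower the last 4 mm and release.

```bash
python3 -m pendant '[[[0,0,-0.05],[0,0,0],-0.2],[[0,0,-0.05],[0,0,0],-0.2],[[0,0,-0.03],[0,0,0],-0.2],[[0,0,0],[0,0,0],-0.2],[[0,0,0],[0,0,0],0.2],[[0,0,0],[0,0,0],0.4],[[0,0,0],[0,0,0],0.6],[[0,0,0],[0,0,0],0.8],[[0,0,0],[0,0,0],1],[[0,0,0],[0,0,0],1]]'
python3 -m pendant '[[[0,0,0],[0,0,0],1],[[0,0,0],[0,0,0],1],[[0,0,0.5],[0,0,0],1],[[0,0,1],[0,0,0],1],[[0,0,1],[0,0,0],1],[[0,0,1],[0,0,0],1],[[0,0,1],[0,0,0],1],[[0,0,0.5],[0,0,0],1],[[0,0,0],[0,0,0],1],[[0,0,0],[0,0,0],1]]'
python3 - <<'E'
from h import *
import json
P=bot.camera_params("wrist");b=bot.capture("wrist");s=bot.capture("scene")
json.dump({k:np.array(v).tolist() for k,v in P.items()},open("w4.json","w"))
cv2.imwrite("pics/w4raw.png",b)
cv2.imwrite("pics/w4.png",np.hstack([cv2.resize(b[:300,180:340],None,fx=2.4,fy=2,interpolation=2),cv2.resize(s[160:310,190:310],None,fx=3.3,fy=4,interpolation=2)]))
E
```

```text
time: 8.63
tool_pos: [459.2, -90.3, 65.9]
tcp_rot: [3.141, 0.0, 1.57]
contact_force: [-0.1, 0.8, 0.3]
grip_width: 83.9
finger_force: 0.0
time: 9.47
tool_pos: [459.2, -90.3, 216.2]
tcp_rot: [3.14, 0.001, 1.57]
contact_force: [-0.2, 0.7, -0.5]
grip_width: 91.8
finger_force: 0.0
```

View pics/w4.png

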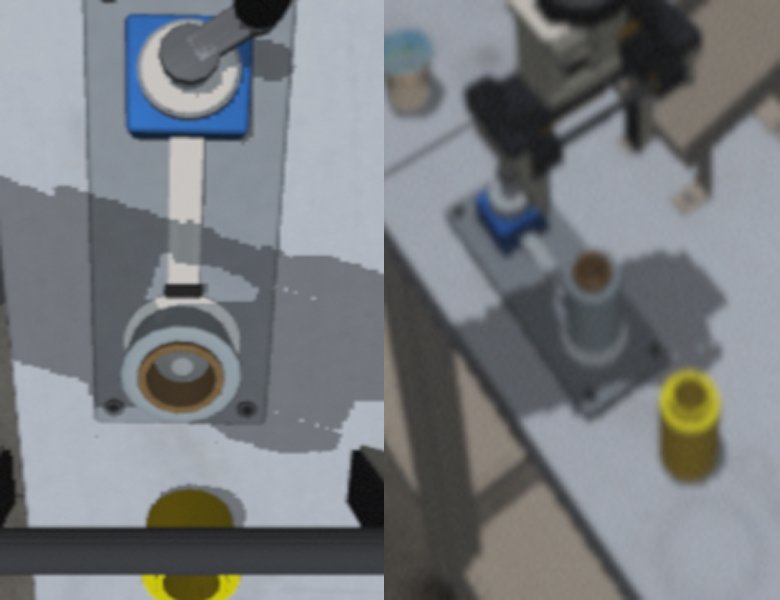

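The roll stands seated on the spindle, with its core top at (180,378) on the left panel and the spindle tip visible inside the bore. Next I'll move to view the crank.

```bash
python3 -m pendant '[[[0,0.8,0],[0,0,0],1],[[0,0.8,0],[0,0,0],1],[[0,0.8,0],[0,0,0],1],[[0,0.6,0],[0,0,0],1],[[0,0,0],[0,0,0],1],[[0,0,0],[0,0,0],1],[[0,0,0],[0,0,0],0.2],[[0,0,0],[0,0,0],0],[[0,0,0],[0,0,0],0],[[0,0,0],[0,0,0],0]]'
python3 - <<'E'
from h import *
import json
P=bot.camera_params("wrist");b=bot.capture("wrist");s=bot.capture("scene")
json.dump({k:np.array(v).tolist() for k,v in P.items()},open("w5.json","w"))
cv2.imwrite("pics/w5raw.png",b)
cv2.imwrite("pics/w5.png",np.hstack([cv2.resize(b[50:250,200:330],None,fx=3,fy=3,interpolation=2),cv2.resize(s[160:310,190:310],None,fx=3.3,fy=4,interpolation=2)]))
W=json.load(open("w4.json"));print("roll",ray(W,255,189,96))
E
```

```text
time: 10.4
tool_pos: [459.1, -0.9, 215.7]
tcp_rot: [-3.141, 0.0, 1.569]
contact_force: [0.2, 0.6, -0.5]
grip_width: 69.8
finger_force: 0.0
roll [457.94089092 -88.02174758  96.        ]
```

View pics/w5.png

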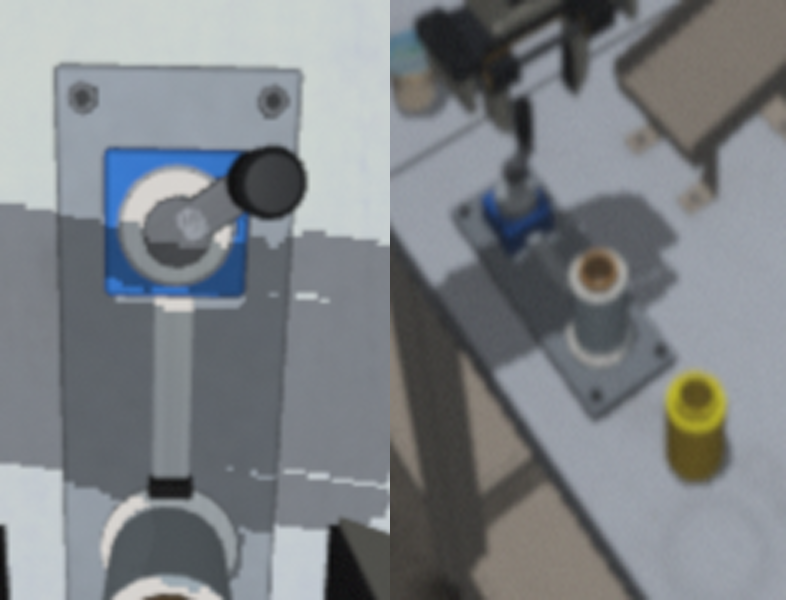

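The handle top is centred at left-panel (272,181), the boss ring at (178,225), and the arm end over the axis at about (190,222). The crank points at roughly +x+y.

```bash
python3 - <<'E'
from h import *
import json
P=json.load(open("w5.json"))
q=lambda n,u,v,z:print(n,ray(P,200+u/3,50+v/3,z).round(1))
q("handle",272,181,134);q("boss",178,225,55);q("armhub",190,222,88)
for c in((56,65),(302,70)):q("corner",*c,12)
q("blk",105,149,50);q("blk",248,149,50);q("blk",247,297,50);q("blk",105,296,50)
E
```

```text
handle [486.4  78.8 134. ]
boss [462.5  62.6  55. ]
armhub [465.9  65.6  88. ]
corner [414.6 121.7  12. ]
corner [512.1 119.6  12. ]
blk [436.   89.2  50. ]
blk [487.9  89.1  50. ]
blk [489.   35.4  50. ]
blk [434.6  36.   50. ]
```

```bash
python3 -m pendant '[[[0.31,0.89,0],[0,0,0],0],[[0.31,0.89,0],[0,0,0],0],[[0.31,0.89,0],[0,0,0],0],[[0,0,0],[0,0,0],0],[[0,0,-0.7],[0,0,0],0],[[0,0,-0.7],[0,0,0],0],[[0,0,-0.7],[0,0,0],0],[[0,0,-0.7],[0,0,0],0],[[0,0,-0.3],[0,0,0],0],[[0,0,0],[0,0,0],0]]'
python3 -m pendant '[[[0,0,0],[0,0,0],-0.9],[[0,0,0],[0,0,0],-0.9],[[0,0,0],[0,0,0],-0.9],[[0,0,0],[0,0,0],-0.9],[[0,0,0],[0,0,0],-0.9],[[0,0,0],[0,0,0],-0.9],[[0,0,0],[0,0,0],-0.9],[[0,0,0],[0,0,0],-0.9],[[0,0,0],[0,0,0],-0.9],[[0,0,0],[0,0,0],-0.9]]'
```

```text
time: 11.33
tool_pos: [485.7, 79.3, 121.1]
tcp_rot: [-3.137, 0.0, 1.57]
contact_force: [-0.0, -0.2, -0.5]
grip_width: 45.5
finger_force: 0.0
time: 12.17
tool_pos: [487.6, 79.9, 123.1]
tcp_rot: [3.14, -0.0, 1.57]
contact_force: [3.3, 0.6, -0.2]
grip_width: 19.4
finger_force: 30.0
```

```bash
python3 -m pendant '[[[-0.083,0.1,0],[0,0,0],-0.9],[[-0.093,0.09,0],[0,0,0],-0.9],[[-0.103,0.08,0],[0,0,0],-0.9],[[-0.113,0.06,0],[0,0,0],-0.9],[[-0.122,0.05,0],[0,0,0],-0.9],[[0,0,0],[0,0,0],-0.9],[[0,0,0],[0,0,0],-0.9],[[0,0,0],[0,0,0],-0.9],[[0,0,0],[0,0,0],-0.9],[[0,0,0],[0,0,0],-0.9]]'
```

```text
time: 13.0
tool_pos: [470.8, 92.0, 122.6]
tcp_rot: [-3.14, -0.001, 1.57]
contact_force: [1.2, 5.5, 0.2]
grip_width: 19.3
finger_force: 30.0
```

```bash
python3 -m pendant '[[[-0.125,0.05,0],[0,0,0],-0.9],[[-0.13,0.037,0],[0,0,0],-0.9],[[-0.13,0.01,0],[0,0,0],-0.9],[[-0.128,-0.02,0],[0,0,0],-0.9],[[-0.125,-0.033,0],[0,0,0],-0.9],[[0,0,0],[0,0,0],-0.9],[[0,0,0],[0,0,0],-0.9],[[0,0,0],[0,0,0],-0.9],[[0,0,0],[0,0,0],-0.9],[[0,0,0],[0,0,0],-0.9]]'
python3 - <<'E'
from h import *
print(bot.get_obs()["contact_force"])
s=bot.capture("scene");b=bot.capture("wrist")
cv2.imwrite("pics/s6.png",np.hstack([cv2.resize(b[50:250,200:330],None,fx=3,fy=3,interpolation=2),cv2.resize(s[150:300,190:310],None,fx=3.3,fy=4,interpolation=2)]))
E
```

```text
time: 13.83
tool_pos: [452.9, 92.0, 123.1]
tcp_rot: [3.14, 0.001, 1.57]
contact_force: [4.7, -2.9, -0.1]
grip_width: 19.4
finger_force: 30.0
[ 4.73801272 -2.91890169 -0.11472465]
```

View pics/s6.png

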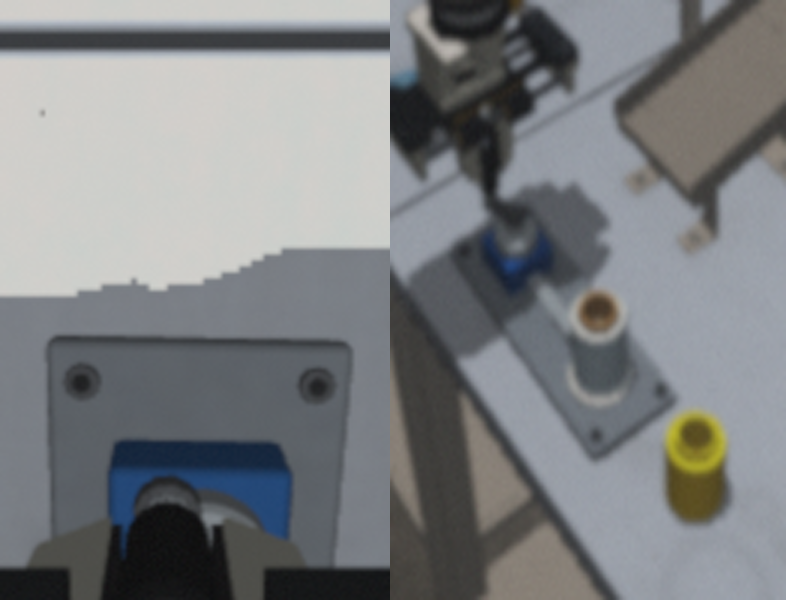

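The left panel shows the fingers on the handle over the screw, with the arm near +y. The right panel shows the hub sitting lower on the boss (row about 204, against about 201 before), and the roll still seated. I'll turn back a little more to be sure of the drop.

```bash
python3 -m pendant '[[[-0.06,-0.03,0],[0,0,0],-0.9],[[-0.06,-0.04,0],[0,0,0],-0.9],[[0,0,0],[0,0,0],-0.9],[[0,0,0],[0,0,0],-0.9],[[0,0,0],[0,0,0],-0.9],[[0,0,0],[0,0,0],-0.9],[[0,0,0],[0,0,0],-0.9],[[0,0,0],[0,0,0],-0.9],[[0,0,0],[0,0,0],-0.9],[[0,0,0],[0,0,0],-0.9]]'
python3 - <<'E'
from h import *
w=cv2.imread("pics/w5.png");r=w[:,390:390+396]
old=cv2.resize(r,(120,150),interpolation=cv2.INTER_AREA) # rows160..310 cols190..310
new=bot.capture("scene");cv2.imwrite("pics/s7raw.png",new)
g=lambda i:cv2.cvtColor(i,cv2.COLOR_BGR2GRAY)[:, :]
# hub column profiles
o=g(old)[30:75,30:50];n=g(new)[190:235,220:240]
for a,b in((34,40),): 
  for c in range(222,236,3): print(c,"old",g(old)[32:72:2,c-190].tolist(),"\n    new",g(new)[192:232:2,c].tolist())
E
```

```text
time: 14.77
tool_pos: [448.4, 90.1, 122.6]
tcp_rot: [-3.141, 0.001, 1.57]
contact_force: [1.6, -6.5, -1.1]
grip_width: 19.4
finger_force: 30.0
222 old [123, 153, 155, 155, 153, 149, 142, 132, 125, 89, 64, 47, 39, 53, 68, 63, 65, 63, 62, 64] 
    new [49, 88, 110, 104, 68, 42, 62, 75, 74, 64, 52, 42, 39, 40, 54, 63, 63, 63, 62, 63]
225 old [92, 142, 156, 147, 106, 74, 71, 101, 110, 92, 74, 55, 49, 46, 37, 43, 59, 64, 64, 64] 
    new [134, 152, 155, 147, 89, 45, 44, 62, 78, 85, 79, 60, 65, 52, 35, 44, 58, 64, 67, 78]
228 old [49, 76, 100, 90, 75, 57, 47, 68, 79, 85, 79, 61, 56, 44, 36, 52, 82, 69, 63, 65] 
    new [156, 156, 152, 119, 74, 42, 40, 54, 76, 106, 108, 71, 64, 45, 38, 45, 59, 65, 72, 103]
231 old [31, 35, 47, 69, 90, 77, 79, 93, 85, 86, 70, 60, 48, 52, 74, 80, 75, 65, 65, 66] 
    new [155, 155, 137, 99, 81, 55, 60, 79, 84, 84, 67, 57, 45, 43, 55, 59, 65, 71, 94, 110]
234 old [136, 135, 135, 142, 153, 144, 123, 100, 74, 57, 55, 51, 42, 92, 104, 80, 69, 67, 66, 65] 
    new [155, 154, 127, 90, 88, 83, 74, 71, 65, 57, 47, 43, 39, 62, 81, 94, 92, 99, 112, 113]
```

```bash
cat > arc.py <<'E'
import sys,numpy as np
from h import bot
ax,ay,w0,w1,n=map(float,sys.argv[1:6]);p=bot.get_obs()["tool_pos"][:2]
w=np.linspace(w0,w1,int(n)+1)[1:]
P=np.c_[ax+30*np.sin(w),ay+30*np.cos(w)];d=np.diff(np.vstack([p,P]),axis=0)/30
print(*[f"[[{a:.2f},{b:.2f},0],[0,0,0],-0.9]" for a,b in d],sep=",")
E
python3 arc.py 464.3 63.4 -0.54 1.56 10
```

```text
[[0.20,0.06,0],[0,0,0],-0.9],[[0.20,0.05,0],[0,0,0],-0.9],[[0.21,0.00,0],[0,0,0],-0.9],[[0.21,-0.04,0],[0,0,0],-0.9],[[0.19,-0.08,0],[0,0,0],-0.9],[[0.17,-0.12,0],[0,0,0],-0.9],[[0.14,-0.15,0],[0,0,0],-0.9],[[0.11,-0.18,0],[0,0,0],-0.9],[[0.07,-0.20,0],[0,0,0],-0.9],[[0.02,-0.21,0],[0,0,0],-0.9]
```

```bash
python3 -m pendant '[[[0.2,0.06,0],[0,0,0],-0.9],[[0.2,0.05,0],[0,0,0],-0.9],[[0.21,0,0],[0,0,0],-0.9],[[0.21,-0.04,0],[0,0,0],-0.9],[[0.19,-0.08,0],[0,0,0],-0.9],[[0.17,-0.12,0],[0,0,0],-0.9],[[0.14,-0.15,0],[0,0,0],-0.9],[[0.11,-0.18,0],[0,0,0],-0.9],[[0.07,-0.2,0],[0,0,0],-0.9],[[0.02,-0.21,0],[0,0,0],-0.9]]'; python3 arc.py 464.3 63.4 1.56 1.96 3
```

```text
time: 15.65
tool_pos: [492.9, 65.3, 121.9]
tcp_rot: [-3.137, -0.002, 1.57]
contact_force: [-4.5, 1.9, -0.2]
grip_width: 19.2
finger_force: 30.0
[[0.04,-0.19,0],[0,0,0],-0.9],[[-0.03,-0.13,0],[0,0,0],-0.9],[[-0.04,-0.13,0],[0,0,0],-0.9]
```

```bash
python3 -m pendant '[[[-0.02,-0.13,0],[0,0,0],-0.9],[[-0.03,-0.13,0],[0,0,0],-0.9],[[-0.04,-0.13,0],[0,0,0],-0.9],[[0,0,0],[0,0,0],-0.9],[[0,0,0],[0,0,0],-0.9],[[0,0,0],[0,0,0],-0.9],[[0,0,0],[0,0,0],-0.9],[[0,0,0],[0,0,0],-0.9],[[0,0,0],[0,0,0],-0.9],[[0,0,0],[0,0,0],-0.9]]'; python3 arc.py 463.5 63.4 1.96 3.96 10
```

```text
time: 16.48
tool_pos: [490.9, 52.6, 122.6]
tcp_rot: [-3.14, 0.0, 1.57]
contact_force: [-5.3, -0.5, -1.8]
grip_width: 19.5
finger_force: 30.0
[[-0.08,-0.19,0],[0,0,0],-0.9],[[-0.13,-0.15,0],[0,0,0],-0.9],[[-0.16,-0.13,0],[0,0,0],-0.9],[[-0.18,-0.09,0],[0,0,0],-0.9],[[-0.19,-0.06,0],[0,0,0],-0.9],[[-0.20,-0.02,0],[0,0,0],-0.9],[[-0.20,0.02,0],[0,0,0],-0.9],[[-0.19,0.06,0],[0,0,0],-0.9],[[-0.17,0.10,0],[0,0,0],-0.9],[[-0.15,0.13,0],[0,0,0],-0.9]
```

```bash
python3 -m pendant '[[[-0.05,-0.07,0],[0,0,0],-0.9],[[-0.05,-0.07,0],[0,0,0],-0.9],[[0,0,0],[0,0,0],-0.9],[[0,0,0],[0,0,0],-0.9],[[0,0,0],[0,0,0],-0.9],[[0,0,0],[0,0,0],-0.9],[[0,0,0],[0,0,0],-0.9],[[0,0,0],[0,0,0],-0.9],[[0,0,0],[0,0,0],-0.9],[[0,0,0],[0,0,0],-0.9]]'; python3 arc.py 463 63.3 2.1 3.9 10
```

```text
time: 17.32
tool_pos: [488.8, 48.4, 122.8]
tcp_rot: [3.142, 0.0, 1.57]
contact_force: [-2.5, 0.6, 0.1]
grip_width: 19.2
finger_force: 30.0
[[-0.10,-0.15,0],[0,0,0],-0.9],[[-0.13,-0.13,0],[0,0,0],-0.9],[[-0.15,-0.10,0],[0,0,0],-0.9],[[-0.16,-0.07,0],[0,0,0],-0.9],[[-0.17,-0.04,0],[0,0,0],-0.9],[[-0.18,-0.01,0],[0,0,0],-0.9],[[-0.18,0.02,0],[0,0,0],-0.9],[[-0.17,0.05,0],[0,0,0],-0.9],[[-0.16,0.08,0],[0,0,0],-0.9],[[-0.14,0.11,0],[0,0,0],-0.9]
```

At about 2.08 rad it moves freely with no jam, so the screw has dropped. Continuing forward.

```bash
python3 -m pendant '[[[-0.1,-0.15,0],[0,0,0],-0.9],[[-0.13,-0.13,0],[0,0,0],-0.9],[[-0.15,-0.1,0],[0,0,0],-0.9],[[-0.16,-0.07,0],[0,0,0],-0.9],[[-0.17,-0.04,0],[0,0,0],-0.9],[[-0.18,-0.01,0],[0,0,0],-0.9],[[-0.18,0.02,0],[0,0,0],-0.9],[[-0.17,0.05,0],[0,0,0],-0.9],[[-0.16,0.08,0],[0,0,0],-0.9],[[-0.14,0.11,0],[0,0,0],-0.9]]'; python3 arc.py 463 63.0 3.9 5.5 9
```

```text
time: 18.15
tool_pos: [442.8, 41.0, 123.2]
tcp_rot: [3.14, 0.001, 1.57]
contact_force: [4.2, 0.2, 0.8]
grip_width: 19.3
finger_force: 30.0
[[-0.13,0.14,0],[0,0,0],-0.9],[[-0.09,0.15,0],[0,0,0],-0.9],[[-0.06,0.17,0],[0,0,0],-0.9],[[-0.03,0.17,0],[0,0,0],-0.9],[[-0.00,0.18,0],[0,0,0],-0.9],[[0.03,0.18,0],[0,0,0],-0.9],[[0.06,0.17,0],[0,0,0],-0.9],[[0.09,0.15,0],[0,0,0],-0.9],[[0.11,0.14,0],[0,0,0],-0.9]
```

```bash
python3 -m pendant '[[[-0.13,0.14,0],[0,0,0],-0.9],[[-0.09,0.15,0],[0,0,0],-0.9],[[-0.06,0.17,0],[0,0,0],-0.9],[[-0.03,0.17,0],[0,0,0],-0.9],[[0,0.18,0],[0,0,0],-0.9],[[0.03,0.18,0],[0,0,0],-0.9],[[0.06,0.17,0],[0,0,0],-0.9],[[0.09,0.15,0],[0,0,0],-0.9],[[0.11,0.14,0],[0,0,0],-0.9],[[0,0,0],[0,0,0],-0.9]]'; python3 arc.py 463 63.0 5.5 6.2 5
```

```text
time: 18.98
tool_pos: [442.7, 85.8, 122.8]
tcp_rot: [3.141, -0.001, 1.57]
contact_force: [2.5, 1.0, -0.7]
grip_width: 19.3
finger_force: 30.0
[[0.08,0.04,0],[0,0,0],-0.9],[[0.12,0.08,0],[0,0,0],-0.9],[[0.13,0.06,0],[0,0,0],-0.9],[[0.13,0.04,0],[0,0,0],-0.9],[[0.14,0.02,0],[0,0,0],-0.9]
```

```bash
python3 -m pendant '[[[0.08,0.04,0],[0,0,0],-0.9],[[0.12,0.08,0],[0,0,0],-0.9],[[0.13,0.06,0],[0,0,0],-0.9],[[0.13,0.04,0],[0,0,0],-0.9],[[0.14,0.02,0],[0,0,0],-0.9],[[0,0,0],[0,0,0],-0.9],[[0,0,0],[0,0,0],-0.9],[[0,0,0],[0,0,0],-0.9],[[0,0,0],[0,0,0],-0.9],[[0,0,0],[0,0,0],-0.9]]'
python3 - <<'E'
from h import *
s=bot.capture("scene");t=bot.capture("top")
o=cv2.imread("pics/scene.png");ot=cv2.imread("pics/top.png")
# undisturbed check: spanner region in scene, tape, cup
for n,(a,b,c,d) in {"spanner":(215,275,322,360),"tape":(130,155,210,235),"cup":(162,190,185,210)}.items(): print(n,cv2.absdiff(s[a:b,c:d],o[a:b,c:d]).mean().round(1))
# brown core top on seat: expected pixel vs centroid, top and scene cameras
for nm,im in(("top",t),("scene",s)):
    P=bot.camera_params(nm);e=proj(P,(459,-88,96));i=im.astype(int);m=(i[...,2]-i[...,0]>18).astype(np.uint8)
    u,v=e.astype(int);k=m[v-12:v+12,u-12:u+12];y,x=np.nonzero(k);print(nm,e,x.mean()+u-12 if len(x) else None,y.mean()+v-12 if len(x) else None,len(x))
E
```

```text
time: 19.82
tool_pos: [461.2, 93.0, 123.2]
tcp_rot: [3.139, -0.002, 1.569]
contact_force: [0.3, 5.3, -1.1]
grip_width: 19.5
finger_force: 30.0
spanner 8.8
tape 50.7
cup 45.3
top [285.04512798 227.68939729] 286.3142857142857 228.38095238095238 105
scene [252.61818387 226.69965931] 252.5 227.2941176470588 102
```

```bash
python3 -c "
from plant import bot
print(bot.close_job())"
```

```text
the job is handed in; nothing more can be done
None
```

I handed the job in at about 20 s with the film roll on the spindle seat, the screw about one turn (6.2 rad) past the drop and the gripper still on the crank handle at 30 N. No verdict came back. The drop is inferred from the screw turning freely past its 1.8 rad jam point; its depth was not measured. The arm stayed well clear of the cup, tape measure and spanner, but in the final picture I could not confirm that the cup and tape measure had not moved.

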